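# Clamp the hardness reference block in the fixture chuck

## Robot

A 6-joint arm with a two-finger parallel gripper is mounted at the origin on a cart in front of the work surface, level with it; the furniture and walls round the work are solid. World frame = base frame: x ahead of the robot, y to its left, z up, the work surface at z = 0. Lengths are in mm, angles in rad, forces in N, time in s.
With the tool pointing down it reaches from about 375 to 825 mm from the base axis. Payload 5.5 kg.
Tool frame: the origin (TCP) lies at the very end of the fingers, on their centre line; the grasp point (between the pads) lies 19 mm behind it; y points along the fingers, z is the direction in which the jaws open and shut, and the axes are right-handed (so a half turn about y gives the same grasp; the last joint's range is limited). The gripper opens to 85 mm and grips with 20 to 120 N. Pads are 22 mm wide; open, the fingers measure 114 mm over their backs; the gripper's body (76 mm by 85 mm) begins 54 mm behind the grasp point. The pads swing forward as they close: fully open they stand 13 mm farther back than shut.
Start: joints at [-1.308, 0.314, -0.047, 1.21, 0, 1.571], TCP at [155.868, -579.396, 231.299] pointing down, gripper open.
Joint ranges: [-2.67, 2.67], [-0.69, 1.73], [-1.03, 1.25], [-2.08, 2.16], [-1.42, 1.45], [-3.14, 3.14]. Speed limits (rad/s): [2.39, 2.39, 3.01, 3.14, 3.14, 3.14].

## Interface

Orientations are given as a unit quaternion [x, y, z, w].
In Python, from cell import robot gives the robot as it stands. Calls block until the motion is done:
- robot.goto(position, orientation): joint-space move of the TCP to a pose.
- robot.move_l(position, v=150, orientation=None, guard=None): straight line of the TCP; orientation=None keeps the orientation; v is the mean speed in mm/s. With guard (N) it stops when the force on the tool has changed by that much, and returns True; else False.
- robot.goto_joints(angles): joint-space move.
- robot.move_gripper(opening): finger opening in mm; the grip force is fixed at half the most; returns when the fingers have stopped.
- robot.hold(seconds).
- robot.inverse_kinematics(position, orientation): joint angles nearest the present ones, or None.
- robot.read_state(): the state.
- robot.read_camera(name): name is "scene" or "top"; returns a dict with "pixels" (480x640x3 uint8, red, green, blue), "z_map" (480x640 float32, mm along the optical axis (not along the pixel's ray), 0 where there is no reading), "camera_matrix" (3x3 intrinsics, pixels), "origin" and "orientation" of the camera in the world. Camera axes: x right, y down, z forward; pixel columns grow to the right and rows downward; lengths in mm; the calibration is good to about 2 mm. A picture is of the moment at which its call begins.
A pose or a line that the arm cannot do raises robot.MotionError and nothing moves.
- robot.finish_job(): hands the job in, once; it reports no verdict.
The state is a dict: "clock": time; "joint_positions": joint angles; "qvel": joint speeds; "joint_efforts": joint torques, N m; "position": TCP position; "tool_rot": TCP orientation; "ft_force": force on the tool from outside, world axes, zero at the start; "torque": the same for the moment, N m; "finger_gap": finger opening in mm.
Only numpy, scipy, OpenCV 4.12 (cv2) and the standard library are available. Lean on these libraries where they do the work, as an engineer would, in place of code of your own. Each camera call takes 0.05 s, during which the arm holds its last target. There are 200 camera calls.

## Task

Fold the chuck's lever down and out until it snaps home in its end detent, then push the lever round clockwise (seen from above) until the three jaws have centred the round steel test block and hold it firmly - hand-tight (a push of about 10 N on the lever does it), without straining the jaws. Keep the robot off the block, leave the lever folded out, and leave the loupe, the white box and the V-block where they are.

Things in the scene. Friction and masses are not known exactly. Their poses are not given: they have to be found in the camera images.
- chuck: Chuck fixed to the table: grey square plate 160x160x14 mm, on it a steel drum of 140 mm diameter, its flat face 60 mm above the table. Origin: centre of the underside, z up. A dark knurled ring round the drum (148 mm diameter, 25 to 49 mm up) carries a folding lever; turned clockwise seen from above it moves the jaws inward together.
- chuck_face (a point): Centre of the chuck's round face, on its axis, 60 mm above the table; z up. Fully open, the jaws stand 44 mm from here. The ring has friction: it stays, and the jaws keep their grip, when the lever is let go. Closing them takes about a fifth of a turn, more or less.
- lever (a joint): Angle of the folding lever in rad: 0 = standing straight up, 1.571 = straight out from the ring, level, against its stop and held by a spring detent. An over-centre spring pulls it home beyond about 1.2 rad; it starts standing up, held there by the same spring.
- lever_hinge (a point): Middle of the lever's hinge pin, on a clevis 26 mm long and 34 mm wide on the rim of the ring, 92 mm from the chuck's axis and 40 mm above the table; moves with the ring. The lever swings in the upright plane through the chuck's axis and this point. Its axes turn with the lever: z along the lever to its tip, y along the hinge pin.
- lever_tip (a point): End of the folding lever, 108 mm from the hinge pin. The lever is a steel bar of 10 mm diameter with a black grip of 15 mm diameter over the last 34 mm.
- jaw_1: Steel jaw on the chuck's face, 20 mm long radially (with a low step behind it), 15 mm wide, 18 mm high. Origin: bottom middle of its gripping face; x points outward from the chuck's axis, z up.
- jaw_2: Second jaw, like jaw_1, 120 degrees further round.
- jaw_3: Third jaw, like jaw_1, 240 degrees further round.
- test_block: Round steel hardness reference block, 64 mm diameter, 15 mm high, lying loose on the chuck's face between the open jaws, somewhat off centre. Origin: centre of its underside; z up.
- loupe: Black loupe, 38 mm diameter, 34 mm high, standing loose on the table; a bystander. Origin: centre of its underside.
- adapter_box: White plastic box 61x87x36 mm, loose on the table; a bystander. Origin: centre of its underside.
- v_block: Grey V-block 50x40x30 mm, loose on the table; a bystander. Origin: centre of its underside.
Not all that is in view belongs to the job. Leave any green or red look-alike of the test_block alone.

How it is judged:
By the outcome, as a careful person would: the job done as asked, in the order asked, and still so for the second after the job is handed in, with the robot touching nothing.
It also fails if it takes over 67 s, if anything falls off the work surface, if the arm or the gripper's body presses on something with over 40 N, if the wrist force passes 120 N, or if a joint passes its speed limit or range.

## Working session

There is one attempt and no reset: what is moved stays moved. The work goes in short steps, each a Python script; the robot and the scene stay as the last script left them, time stands still between calls to the robot, and variables do not carry over. Pictures are saved under pics/ and viewed, about 8 in all and at most 12, crops included, and the job is handed in when it is done.

```bash
ls; mkdir -p pics; cat > h.py <<'E'
import numpy as np, cv2
from scipy.spatial.transform import Rotation as R
from cell import robot
def cam(n,save=None):
    c=robot.read_camera(n)
    if save: cv2.imwrite(save,c["pixels"][:,:,::-1])
    return c
def rot(c):
    o=np.array(c["orientation"]); return o if o.shape==(3,3) else R.from_quat(o).as_matrix()
def pt(c,u,v):
    K=c["camera_matrix"]; z=c["z_map"][int(v),int(u)]
    return rot(c)@(z*np.array([(u-K[0,2])/K[0,0],(v-K[1,2])/K[1,1],1]))+c["origin"]
def ray(c,u,v,h):
    K=c["camera_matrix"]; d=rot(c)@np.array([(u-K[0,2])/K[0,0],(v-K[1,2])/K[1,1],1]); o=np.array(c["origin"])
    return o+d*(h-o[2])/d[2]
def cloud(c):
    K=c["camera_matrix"]; v,u=np.mgrid[:480,:640]; z=c["z_map"]
    P=np.stack([(u-K[0,2])/K[0,0]*z,(v-K[1,2])/K[1,1]*z,z],-1)@rot(c).T+c["origin"]; P[z==0]=np.nan; return P
E
python3 - <<'E'
from h import *
for n in("scene","top"):
    c=cam(n,f"pics/{n}0.png"); print(n,c["origin"],c["orientation"],c["camera_matrix"])
print(robot.read_state())
E
```

```text
pics
scene [269.26556655 669.12696815 742.57821808] [-0.16691697  0.88149445 -0.43285393  0.08799849] [[576.02423891   0.         316.96493932]
 [  0.         576.02423891 240.98708425]
 [  0.           0.           1.        ]]
top [ 434.16159228  -68.49186406 1409.53509324] [-0.70082584  0.71094775 -0.03342143  0.04774359] [[594.19175389   0.         320.92588069]
 [  0.         594.19175389 241.54536773]
 [  0.           0.           1.        ]]
{'clock': 0.1, 'joint_positions': array([-1.30798717e+00,  3.14145436e-01, -4.79681442e-02,  1.21022140e+00,
        4.27576775e-07,  1.57078901e+00]), 'qvel': array([ 0.00097969,  0.00049171,  0.00109599, -0.00015391, -0.00023538,
       -0.00018875]), 'joint_efforts': array([-2.69693137e-04, -5.40767956e+01,  3.40541196e+01,  1.11818683e-02,
        6.58039016e-05, -1.19731118e-05]), 'position': array([ 155.7404841 , -578.89203191,  230.53151126]), 'tool_rot': array([-0.09272356,  0.70154948, -0.70047082,  0.09258131]), 'ft_force': array([0.76988794, 0.01897088, 0.78909417]), 'torque': array([-0.03880856,  0.03317957, -0.04816033]), 'finger_gap': 85.1301777629129}
```

View pics/scene0.png

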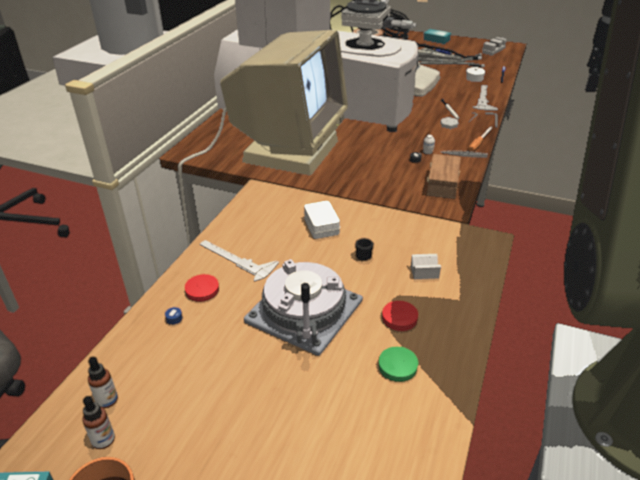

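View pics/top0.png

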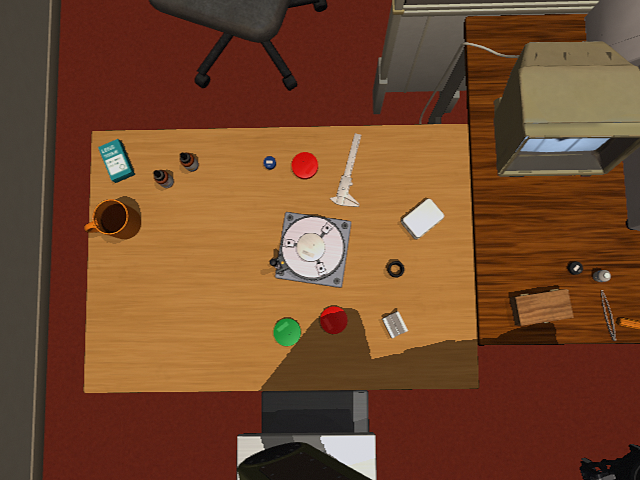

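The scene picture shows the upright lever with its tip at (305,290) and base at (305,340). In the top picture the chuck is at (313,248), and the clevis with the standing lever is at about (277,262).

Things that could be taken for the test block, by top-image pixel:
- Beige disc between the jaws at (310,247). This is the one described.
- Red discs at (305,165) and (333,320).
- Green disc at (287,331).

Next I'll measure.

```bash
cat > meas.py <<'E'
from h import *
def fit(P):
    A=np.c_[2*P[:,:2],np.ones(len(P))]; s=np.linalg.lstsq(A,(P[:,:2]**2).sum(1),rcond=None)[0]
    return s[:2],np.sqrt(s[2]+s[:2]@s[:2])
if __name__=="__main__":
    t=cam("top"); s=cam("scene"); T=cloud(t); S=cloud(s)
    print("table z",[np.round(pt(t,*p),1) for p in((200,300),(220,200))], "red/green/others",[np.round(pt(t,*p),0) for p in((305,165),(270,162),(287,331),(333,320),(395,262),(423,218),(395,324),(345,203),(356,140))])
    for nm,C in(("top",T),("scene",S)):
        c0=ray(t,313,248,60)[:2]; d=np.hypot(*(C[...,:2]-c0).transpose(2,0,1))
        m=(d<120)&(abs(C[...,2]-60)<4); m=m.astype(np.uint8)
        P=C[m>0]; h=cv2.convexHull(P[:,:2].astype(np.float32))[:,0]
        print(nm,"face n",len(P),"z",np.median(P[:,2]),"hull circ",cv2.minEnclosingCircle(h),fit(h))
        m=(d<60)&(abs(C[...,2]-75)<2.5); print(" block/jawtop",m.sum(),np.median(C[m],axis=0))
        m=(d>82)&(d<135)&(C[...,2]>55)&(C[...,2]<160); P=C[m]; print(" lever",len(P))
        for z0 in range(55,160,15):
            q=P[(P[:,2]>=z0)&(P[:,2]<z0+15)]
            if len(q): print("  ",z0,len(q),q.mean(0).round(1))
    def crop(c,u,v,w,h,k): 
        return cv2.resize(c["pixels"][v:v+h,u:u+w,::-1],None,fx=k,fy=k,interpolation=cv2.INTER_CUBIC)
    a=crop(t,260,195,100,100,4);b=crop(s,235,250,130,130,400/130)
    cv2.imwrite("pics/crop1.png",np.hstack([a,b[:400,:400]]))
E
python3 meas.py
```

```text
table z [array([461.9, 247.1,   2.6]), array([701. , 200.8,   4.3])] red/green/others [array([780.,  -6.,  17.]), array([789.,  78.,  19.]), array([387.,  40.,  20.]), array([411., -67.,  16.]), array([ 543., -213.,   32.]), array([ 644., -280.,   37.]), array([ 400., -210.,   18.]), array([ 688., -100.,    7.]), array([ 842., -129.,    8.])]
top face n 1674 z 60.52021574673961 hull circ ((574.1455688476562, -13.010236740112305), 78.57213592529297) (array([577.18436303, -19.44321975]), np.float64(70.50432911694347))
 block/jawtop 429 [576.66970979 -19.59656545  75.56581929]
 lever 58
   55 4 [540.8  58.3  58.7]
   70 5 [535.7  59.9  76.5]
   115 6 [536.4  56.6 121.3]
   130 11 [536.6  59.5 140.8]
   145 32 [538.4  61.4 149.3]
scene face n 2041 z 59.7786246320851 hull circ ((574.3215942382812, -8.29128646850586), 84.05411529541016) (array([574.80660072, -11.70201863]), np.float64(74.51742234308556))
 block/jawtop 712 [581.06479418 -22.09558816  74.8990736 ]
 lever 352
   55 39 [538.1  64.6  62.1]
   70 41 [537.8  65.   77.7]
   85 47 [538.2  64.2  93. ]
   100 36 [538.7  64.6 106.1]
   115 64 [537.7  66.2 122.8]
   130 74 [537.3  65.9 137.6]
   145 51 [539.   62.9 147.1]
```

View pics/crop1.png

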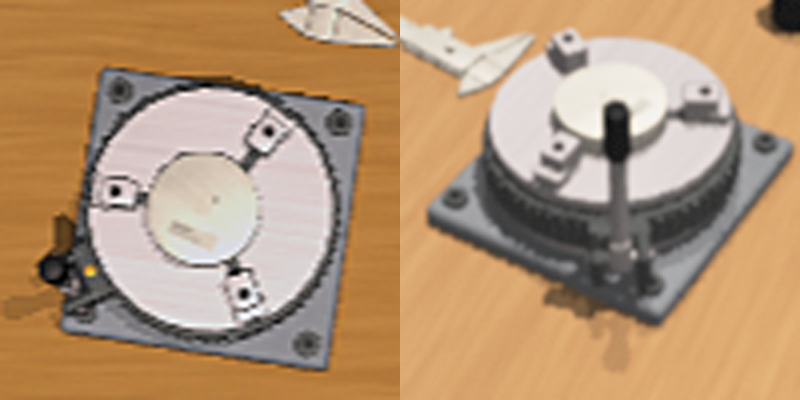

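The crop confirms the beige disc between three jaws, at crop (203,208), is the test block. The lever stands in the clevis on the +y side at crop (55,270).

The chuck axis is at about (577,-19). The face reads 60 mm high with a fitted radius of 70.5 mm, against 70 mm given. The lever is at about (537.5,62), 90 mm from the axis against 92 mm given, at an angle of about 116°.

I'll fold it now with the closed fingertips, following the lever's arc.

```bash
cat >> h.py <<'E'
C=np.array([576.7,-18.8]); PHI=np.arctan2(62+18.8,537.5-576.7)
def q(a):  # tool down, tool x along world angle a
    x=np.array([np.cos(a),np.sin(a),0]); y=np.array([0,0,-1.]); return R.from_matrix(np.c_[x,y,np.cross(x,y)]).as_quat()
def P(r,a,z): return [C[0]+r*np.cos(a),C[1]+r*np.sin(a),z]
def F(): return np.array(robot.read_state()["ft_force"])
E
python3 - <<'E'
from h import *
print(np.degrees(PHI), R.from_quat(robot.read_state()["tool_rot"]).as_matrix()[:,0])
for s in(0,np.pi):
    print("fold",[np.round(j,2) if (j:=robot.inverse_kinematics(P(r,PHI,z),q(PHI+s))) is not None else None for r,z in((60,230),(170,47))])
    for a in(125,80,40):
        j=robot.inverse_kinematics(P(183,np.radians(a),28),q(np.radians(a)-np.pi/2+s)); print("push",s,a,None if j is None else np.round(j,2))
E
```

```text
115.88027367006889 [-9.65647914e-01 -2.59854010e-01  1.42286411e-05]
fold [array([ 0.06,  0.22, -0.17,  1.18,  0.  , -1.96]), array([ 0.26,  0.32, -0.5 ,  0.76,  0.  , -1.76])]
push 0 125 [ 0.27  0.29 -0.59  0.69  0.   -0.34]
push 0 80 [ 0.26  0.51 -0.24  0.82  0.    0.43]
push 0 40 [0.14 0.67 0.03 0.94 0.   1.01]
fold [array([ 0.06,  0.22, -0.17,  1.18,  0.  ,  1.18]), array([ 0.26,  0.32, -0.5 ,  0.76,  0.  ,  1.38])]
push 3.141592653589793 125 [ 0.27  0.29 -0.59  0.69  0.    2.8 ]
push 3.141592653589793 80 [ 0.26  0.51 -0.24  0.82  0.   -2.71]
push 3.141592653589793 40 [ 0.14  0.67  0.03  0.94  0.   -2.13]
```

```bash
python3 - <<'E'
from h import *
o=q(PHI+np.pi); L=88
robot.move_gripper(0)
robot.goto(P(60,PHI,230),o)
robot.move_l(P(60,PHI,122),v=150); f0=F()
def tgt(t,ex=0): return P(92+L*np.sin(t)-7.5*np.cos(t)-11+ex*np.cos(t),PHI,40+L*np.cos(t)+7.5*np.sin(t)-ex*np.sin(t))
robot.move_l(tgt(0),v=80)
for t in np.arange(.1,1.58,.1):
    g=robot.move_l(tgt(t,1),v=80,guard=30); d=F()-f0
    print(round(t,2),g,d.round(1))
    if g: break
g=robot.move_l(tgt(1.571,2),v=30,guard=12); print(g,(F()-f0).round(1),robot.read_state()["position"],robot.read_state()["clock"])
p=robot.read_state()["position"]; robot.move_l([p[0],p[1],110],v=150)
s=cam("scene","pics/scene2.png"); t=cam("top","pics/top2.png")
cv2.imwrite("pics/c2.png",np.hstack([cv2.resize(c["pixels"][v:v+130,u:u+130,::-1],(400,400)) for c,u,v in((t,245,185),(s,235,250))]))
E
```

```text
0.1 False [ 0.8 -1.2  1.1]
0.2 False [ 0.6 -0.5  0.9]
0.3 False [ 0.9 -0.4  0.4]
0.4 False [-0.3 -0.4  0.7]
0.5 False [0.3 0.3 0.4]
0.6 False [ 0.2 -1.4  0.1]
0.7 False [ 0.1  0.5 -0.3]
0.8 False [0.5 0.3 0. ]
0.9 False [ 0.3  0.  -0.1]
1.0 False [0.2 1.3 1.1]
1.1 False [-0.2  0.7 -0.3]
1.2 False [0.2 0.2 0.2]
1.3 False [-0.3  0.5  0.4]
1.4 False [-0.8  0.3  1.6]
1.5 False [-0.1  0.5 -0.3]
True [-2.3 -0.3 10.4] [504.23082031 133.5062751   47.07874387] 8.9333
```

View pics/c2.png

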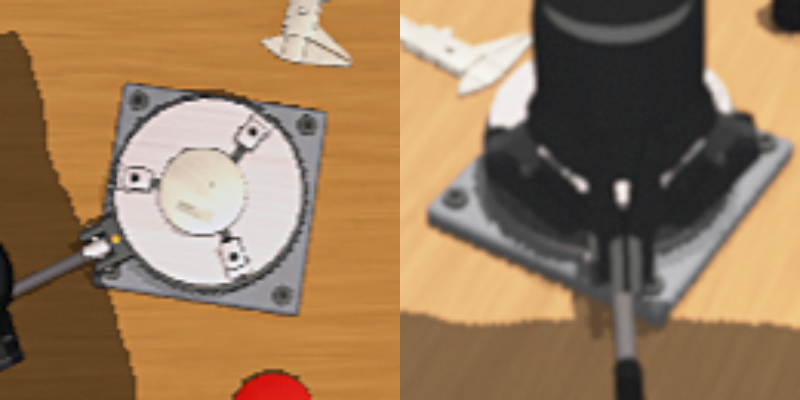

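The lever lies level: contact came at z=47, which matches 90°, and a 10 N press was resisted by the stop. Next I push it round in short arc steps, watching the tangential force.

```bash
cat > push.py <<'E'
from h import *
r=183; st=np.radians
def go(a,v,g=None): return robot.move_l(P(r,a,28),v=v,orientation=q(a-np.pi/2),guard=g)
def ft(a,f0): d=F()-f0; return -(d[0]*np.sin(a-np.pi/2+np.pi/2)*-1*-1*0 + d[0]*np.cos(a-np.pi/2)+d[1]*np.sin(a-np.pi/2)), d
E
sed -i '/^def ft/d' push.py; cat >> push.py <<'E'
def ft(a,f0):
    d=F()-f0; return -(d[0]*np.cos(a-np.pi/2)+d[1]*np.sin(a-np.pi/2))   # resistance to clockwise push
E
python3 - <<'E'
from push import *
a=PHI+st(12)
robot.goto(P(r,a,130),q(a-np.pi/2)); robot.move_l(P(r,a,28),v=120); robot.hold(.2); f0=F()
np.save("f0.npy",f0)
out=[]
while a>PHI-st(50):
    a-=st(3); g=go(a,50,14); x=ft(a,f0); out.append((round(np.degrees(PHI-a)),round(x,1)))
    if g or x>8: break
print(out,g,robot.read_state()["clock"],(F()-f0).round(1))
p=robot.read_state()["position"]; print(p,np.degrees(PHI-np.arctan2(p[1]-C[1],p[0]-C[0])))
E
```

```text
[(-9, np.float64(-1.2)), (-6, np.float64(0.4)), (-3, np.float64(1.5)), (0, np.float64(0.7)), (3, np.float64(0.7)), (6, np.float64(0.9)), (9, np.float64(0.5)), (12, np.float64(0.9)), (15, np.float64(0.8)), (18, np.float64(-0.3)), (21, np.float64(1.8)), (24, np.float64(-0.1)), (27, np.float64(-0.2)), (30, np.float64(0.8)), (33, np.float64(0.4)), (36, np.float64(0.9)), (39, np.float64(0.2)), (42, np.float64(0.3)), (45, np.float64(0.4)), (48, np.float64(0.8)), (51, np.float64(0.1))] False 19.5417 [ 0.8  2.  -0.3]
[654.58099178 146.71784164  27.99764608] 51.07863204599885
```

```bash
python3 - <<'E'
from h import *
s=cam("scene"); t=cam("top")
cv2.imwrite("pics/c3.png",np.hstack([cv2.resize(c["pixels"][v:v+130,u:u+130,::-1],(400,400)) for c,u,v in((t,245,165),(s,235,250))]))
E
```

```text
(no output)
```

View pics/c3.png

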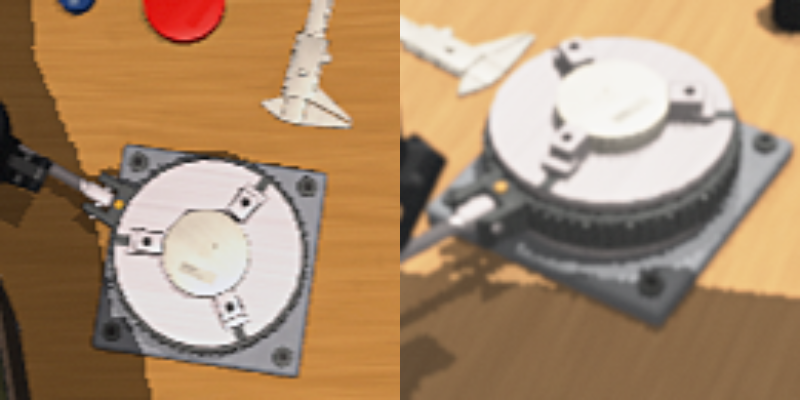

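The lever has gone round to crop (60,175) and all three jaws have moved inward together. They are near the block but not yet on it. I'll carry on slowly.

```bash
python3 - <<'E'
from push import *
f0=np.load("f0.npy"); p=robot.read_state()["position"]; a=np.arctan2(p[1]-C[1],p[0]-C[0]); out=[]
while a>PHI-st(100):
    a-=st(1); g=go(a,20,7); x=ft(a,f0); out.append((round(np.degrees(PHI-a)),round(x,1)))
    if g or x>4.5: break
print(out,g)
fine=[]; p=robot.read_state()["position"]; a=np.arctan2(p[1]-C[1],p[0]-C[0])
for i in range(16):
    if ft(a,f0)>9.8: break
    a-=0.4/r; go(a,8); robot.hold(.1); fine.append(round(np.mean([ft(a,f0)]),1))
print(fine,(F()-f0).round(1),np.degrees(PHI-a),robot.read_state()["clock"])
E
```

```text
[(52, np.float64(2.0)), (53, np.float64(2.5)), (54, np.float64(2.4)), (55, np.float64(2.0)), (56, np.float64(2.0)), (57, np.float64(2.5)), (58, np.float64(3.8)), (59, np.float64(3.9)), (60, np.float64(5.4))] False
[np.float64(4.4), np.float64(5.9), np.float64(6.5), np.float64(6.4), np.float64(8.5), np.float64(8.0), np.float64(7.5), np.float64(7.8), np.float64(8.8), np.float64(7.7), np.float64(8.8), np.float64(8.4), np.float64(9.7), np.float64(9.6), np.float64(9.2), np.float64(10.0)] [-6.1  8.5  2.9] 61.79995360249311 28.025
```

```bash
cat > look.py <<'E'
from h import *; import sys
from meas import fit
s=cam("scene"); t=cam("top")
u,v=269,207
cv2.imwrite(sys.argv[1],np.hstack([cv2.resize(t["pixels"][203:293,268:358,::-1],(400,400),interpolation=cv2.INTER_CUBIC),cv2.resize(s["pixels"][250:380,235:365,::-1],(400,400),interpolation=cv2.INTER_CUBIC)]))
# white face outline vs block outline (cream: low blue relative to red)
px=t["pixels"].astype(int); roi=np.zeros((480,640),bool); roi[203:293,268:358]=1
def big(m):
    cs,_=cv2.findContours(m.astype(np.uint8)*255,cv2.RETR_EXTERNAL,cv2.CHAIN_APPROX_NONE); return max(cs,key=cv2.contourArea)
face=big(roi&(px.min(2)>150)); (fx,fy),fr=cv2.minEnclosingCircle(face)
m=roi&(px.min(2)>110)&(px[...,0]-px[...,2]>18)&(np.hypot(*(np.indices((480,640))-np.array([fy,fx])[:,None,None]))<22)
b=big(cv2.morphologyEx(m.astype(np.uint8),cv2.MORPH_OPEN,np.ones((3,3),np.uint8))); (bx,by),br=cv2.minEnclosingCircle(b)
k=594.19/(1409.5-60)
print("face",ray(t,fx,fy,60).round(1),fr/k,"block",ray(t,bx,by,75).round(1),br*(1409.5-75)/594.19)
E
python3 look.py pics/c4.png; python3 - <<'E'
from push import *
print([np.round(F()-np.load("f0.npy"),1) for _ in range(1)],robot.read_state()["clock"])
E
```

```text
face [578.4 -22.   60. ] 69.51397251550365 block [581.9 -19.9  75. ] 31.702643437981735
[array([-5.7,  8.3,  3.1])] 28.125
```

View pics/c4.png

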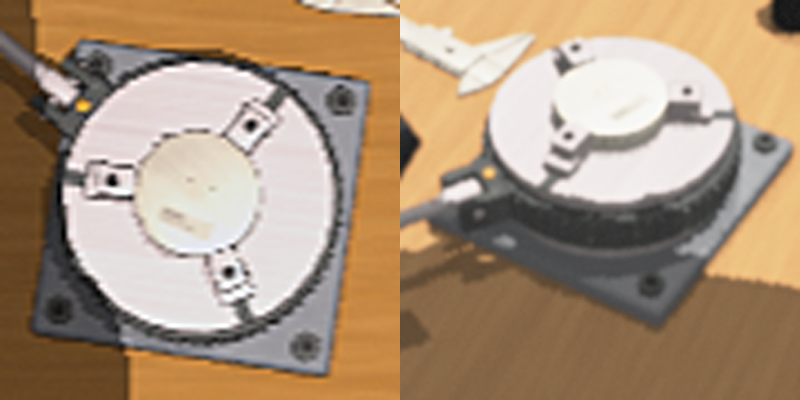

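The picture shows all three jaws touching the block. The block's centre is at crop (197,191) and the face's centre at (197,195), so it is centred to about 2 mm. I'll push a little further and watch actual travel against averaged force, to tell firm gripping from ring friction.

```bash
python3 - <<'E'
from push import *
f0=np.load("f0.npy")
def avg(a):
    x=[]
    for _ in range(6): robot.hold(.05); x.append(ft(a,f0))
    return np.mean(x)
def ang(): p=robot.read_state()["position"]; return np.arctan2(p[1]-C[1],p[0]-C[0])
a=PHI-st(61.8); print(round(avg(a),2),round(np.degrees(PHI-ang()),2))
for i in range(8):
    a-=0.5/r; go(a,8); x=avg(a); print(round(x,2),"cmd",round(np.degrees(PHI-a),2),"act",round(np.degrees(PHI-ang()),2))
    if x>11.5: break
print(robot.read_state()["clock"])
E
```

```text
9.4 61.08
9.64 cmd 61.96 act 61.22
9.89 cmd 62.11 act 61.34
10.37 cmd 62.27 act 61.48
10.49 cmd 62.43 act 61.61
10.59 cmd 62.58 act 61.73
11.41 cmd 62.74 act 61.86
11.85 cmd 62.9 act 61.98
32.275
```

The force climbs steadily with travel, at about 2.5 N per degree against roughly 1–2 N while the ring ran free. So the jaws are squeezing the block, and hand-tight is reached. I'll back off, retreat and check.

```bash
python3 - <<'E'
from push import *
p=robot.read_state()["position"]; a=np.arctan2(p[1]-C[1],p[0]-C[0])
robot.move_l(P(r,a+st(8),28),v=60,orientation=q(a+st(8)-np.pi/2)); robot.move_l(P(r,a+st(8),230),v=200)
robot.goto_joints([-1.308,0.314,-0.047,1.21,0,1.571]); print(robot.read_state()["clock"])
t=cam("top","pics/top5.png"); s=cam("scene")
cv2.imwrite("pics/c5.png",np.hstack([cv2.resize(t["pixels"][150:350,240:450,::-1],(400,400),interpolation=cv2.INTER_CUBIC),cv2.resize(s["pixels"][235:365,195:355,::-1],(400,400),interpolation=cv2.INTER_CUBIC)]))
K=cloud(s); 
for n,K in(("s",cloud(s)),("t",cloud(t))):
    d=K[...,:2]-C; rr=np.hypot(d[...,0],d[...,1]); m=(rr>125)&(rr<205)&(K[...,2]>30)&(K[...,2]<120)&(d[...,1]>50)
    Q=K[m]; Q=Q[np.argsort(np.hypot(*(Q[:,:2]-C).T))]; print(n,len(Q),Q[:len(Q)//3].mean(0).round(1),Q[-len(Q)//3:].mean(0).round(1))
print([np.round(pt(t,*p),0) for p in((395,262),(423,218),(395,324))])
E
python3 look.py pics/c6.png
```

```text
37.15
s 321 [664.5  91.9  42.5] [693.6 131.3  43.6]
t 163 [664.3  90.   44.9] [693.7 128.2  46.3]
[array([ 543., -213.,   33.]), array([ 645., -280.,   34.]), array([ 400., -210.,   19.])]
face [578.4 -22.   60. ] 69.51397251550365 block [580.8 -21.   75. ] 32.332816178773115
```

View pics/c5.png

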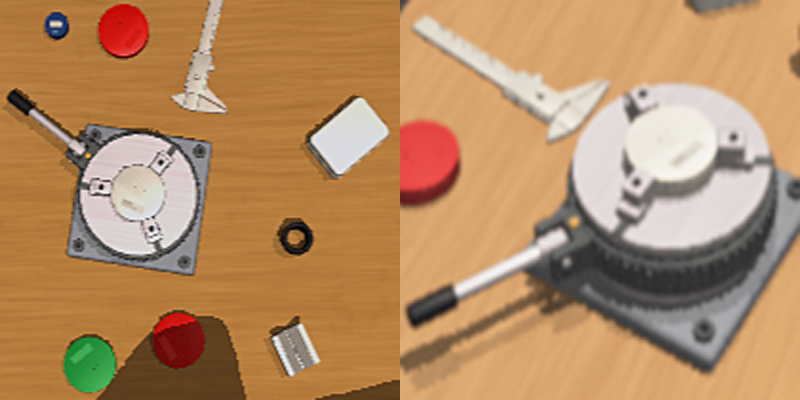

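View pics/c6.png

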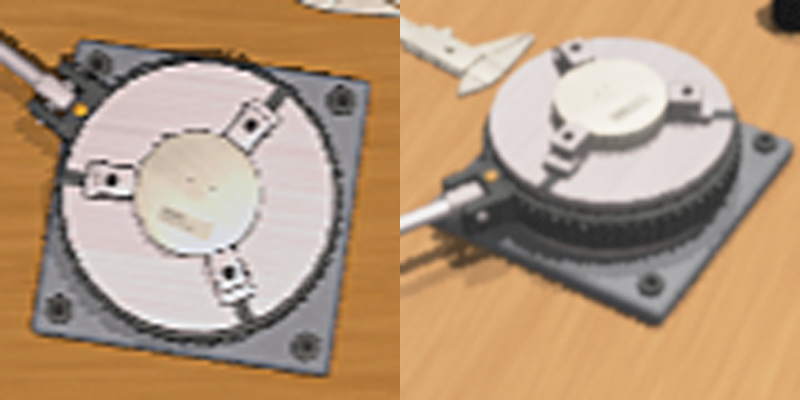

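The lever is still out and level: its top-surface heights differ by only about 1 mm along its length, which the thicker grip explains. The jaws are still on the centred block after release, and the loupe, white box and V-block are where they were. Handing in.

```bash
python3 -c "
from h import *
print(robot.finish_job())"
```

```text
the job is handed in; nothing more can be done
None
```

The lever is folded out and level, the three jaws have centred the test block and hold it hand-tight, and I handed the job in at about 37 s of the 67 s allowed. No verdict was reported.

- **Fold:** I folded the lever out with the closed fingertips and pressed it onto its stop with about 10 N. Contact came at z = 47 mm, which matches a level lever. I didn't see the snap directly, because the lever dropped ahead of the fingers.
- **Tighten:** I pushed the lever clockwise about 68°. The resistance rose steadily to 11.85 N at 183 mm from the axis, or about 10.8 N at the tip.
- **Last checks, robot clear:**
  - The lever is still out and level, with its height differing by about 1 mm along its length.
  - All three jaws touch the block.
  - The loupe, white box and V-block read within 1 mm sideways of where they started (heights within 3 mm).
- **Disagreement:** By image masks, the block's centre came out about 2.6 mm from the face's centre (4 mm in the check before the last push). My chuck-centre estimates also differ by 2–3 mm. I took this as camera and mask error, since all three jaws are seated on the block, but no check finer than that was made.

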